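# Stow the silver tins in the stock rack and lock it with the key

## Robot

A 6-joint arm with a two-finger parallel gripper is mounted at the origin on the work surface. World frame = base frame: x ahead of the robot, y to its left, z up, the work surface at z = 0. Lengths are in m, angles in degrees, forces in N, time in s.
With the tool pointing down it reaches from about 0.3 to 0.875 m from the base axis. Payload 6.4 kg.
Tool frame: the origin (TCP) lies midway between the tips of the shut fingers; the grasp point (between the pads) lies 19 mm behind it (grip_point_offset is the distance from the TCP to the grasp point, in m); z points along the fingers, y is the line along which they close (so a half turn about z gives the same grasp; the last joint's range is limited). The gripper opens to 85 mm and grips with 20 to 120 N. Pads are 22 mm wide; open, the fingers measure 114 mm over their backs; the gripper's body (76 mm by 85 mm) begins 54 mm behind the grasp point. The pads swing forward as they close: fully open they stand 13 mm farther back than shut.
Start: joints at [61.518, 10.359, 92.074, -0, 77.567, -11.82], TCP at [0.165, 0.551, 0.231] pointing down, gripper open.
Joint ranges: [-171.53, 171.53], [-51.25, 118.39], [17.06, 147.69], [-65.23, 245.23], [0, 150.52], [-178.68, 178.68]. Speed limits (degrees/s): [147.25, 147.25, 172.46, 180, 180, 180].

## Interface

Orientations are given as [roll, pitch, yaw] about the fixed x, y, z axes, in that order (R = Rz(yaw) Ry(pitch) Rx(roll)).
In Python, from rig import reach, movel, move_joints, set_gripper, dwell, inverse_kinematics, camera, calibration, IKError, job_done, boxes_of, current_t, current_joint_positions, current_joint_velocities, current_effort, current_position, current_orientation, current_wrist_force, current_torque, current_finger_gap, current_finger_force, grip_point_offset gives the robot as it stands. Calls block until the motion is done:
- reach(position, orientation): joint-space move of the TCP to a pose.
- movel(position, orientation=None, feed=0.15, guard=None): straight line of the TCP; orientation=None keeps the orientation; feed is the mean speed in m/s. With guard (N) it stops when the force on the tool has changed by that much, and returns True; else False.
- move_joints(angles): joint-space move.
- set_gripper(opening, strength=None): finger opening in m; strength is the grip in N (None keeps the last); returns when the fingers have stopped.
- dwell(seconds).
- inverse_kinematics(position, orientation): joint angles nearest the present ones, or None.
- camera(name): name is "scene" or "top"; returns the picture (420x560x3 uint8, red, green, blue); there is no depth.
- calibration(name): a dict with "fx", "fy", "cx", "cy" (pixels), "k1" (the pictures are not rectified: a ray, as slopes to the right and down, at radius r is drawn at 1 + k1 r^2 times it, then the intrinsics apply), "view" (4x4, takes a point from world to camera coordinates). Camera axes: x right, y down, z forward; pixel columns grow to the right and rows downward; lengths in m; the calibration is good to about 2 mm. A picture is of the moment at which its call begins. calibration takes no time and is no camera call.
A pose or a line that the arm cannot do raises IKError and nothing moves.
- job_done(): hands the job in; it is judged then, once.
Trained networks look in the newest picture that a camera, given by its name, has taken for a name from the list of things; names that differ only in an ending like _2 or _b are one class to them, and where a whole thing is asked for, a point or a joint stands for the part that bears it (a point fixed in the world has none). Each returns a list of dicts, best first, with "p" (0 to 1); they miss things now and then, are a little off and sometimes report something else, mostly with a low value. They report only what shows in the picture. A call takes as long as a camera call. They do not tell look-alikes from the thing itself.
- boxes_of(camera, label): "centre" ([x, y, z] in m, in world coordinates, good to about 4 mm: the middle of the surface that is visible of it).
Readings, each from a call of its own:
- current_t(): time.
- current_joint_positions(): joint angles.
- current_joint_velocities(): joint speeds.
- current_effort(): joint torques, N m.
- current_position(): TCP position.
- current_orientation(): TCP orientation.
- current_wrist_force(): force on the tool from outside, world axes, zero at the start.
- current_torque(): the same for the moment, N m.
- current_finger_gap(): finger opening in m.
- current_finger_force(): force on a finger pad.
Only numpy, scipy, OpenCV 4.12 (cv2) and the standard library are available. Lean on these libraries where they do the work, as an engineer would, in place of code of your own. Each camera call takes 0.05 s, during which the arm holds its last target. There are 200 camera calls.

## Task

On this goldsmith's bench, first stand the two aluminium tins from the cork mat upright in the two empty cells of the stock rack, one tin to a cell, right down on the cell floor. Then take the flat key out of the tool stand, push it fully home in the slot of the rack's round lock, turn it clockwise as far as it goes so that the bar swings across above all three tins, and leave the key in the lock. Move the bar with the key only, and leave the tin already in the rack and everything else on the bench where it is.

Things in the scene. Friction and masses are not known exactly. Their poses are not given: they have to be found in the camera images.
- tin_a: plain aluminium tin, a closed upright cylinder 40 mm in diameter and 70 mm high, about 0.18 kg; origin at the centre of its underside, z up along it; stands among the clutter on the cork mat
- tin_b: plain aluminium tin, a closed upright cylinder 40 mm in diameter and 70 mm high, about 0.18 kg; origin at the centre of its underside, z up along it; stands among the clutter on the cork mat
- tin_c: plain aluminium tin, a closed upright cylinder 40 mm in diameter and 70 mm high, about 0.18 kg; origin at the centre of its underside, z up along it; already stands in one of the three cells (which one varies); leave it there
- rack: fixed open wooden tray 60 (x) by 170 (y) by 35 mm high, walls and floor 5 mm, parted into a row of three cells along y, each 50 by 50 mm inside; origin at the centre of its underside, z up. A steel post 60 by 54 mm, 60 mm high, at y = +112 mm carries the lock. Empty cells have a white paper disc (0.6 mm) on the floor
- cell0 (a point): centre of the floor of the cell next to the lock (y = +55 mm of the rack), 5 mm above the bench; axes as the rack
- cell1 (a point): centre of the floor of the middle cell, 5 mm above the bench; axes as the rack
- cell2 (a point): centre of the floor of the cell farthest from the lock (y = -55 mm of the rack), 5 mm above the bench; axes as the rack
- lock_mouth (a point): centre of the key slot's mouth, on the turning axis, in the flat top of the round lock (54 mm wide), 92 mm above the bench. Slot: 20 mm along this point's x, 8 mm along y, 28 mm deep. The point turns with the lock; x points along the locking bar: 14 mm wide, tip 175 mm from the axis, underside 78 and top 84 mm above the bench (a tin in its cell is 75 mm to its top)
- lock (a joint): lock angle in rad, growing clockwise seen from above: 0 with the bar along the rack's +x, off the tins; stop at 1.5 with the bar along the rack's -y, above all three cells. Starts at 0.02 to 0.4; light friction (0.08 N m), stays where left. The key has about 0.1 rad of play each way in the slot
- key: flat steel key, 80 g, upright in one of the stand's slots (which one varies). Origin at the blade's foot, z up, x its thin side. Blade 6 (x) by 18 mm (y), z = 0 to 24 mm, rounded foot (radius 3 mm); shoulder 14 by 26, z = 24 to 30; flat bow to grip 10 (x) by 30 mm (y), z = 30 to 78. Fully home, the shoulder is on the lock's top, origin 24 mm below the mouth. Either way round fits
- stand: fixed wooden block 60 mm (x) by 140 mm (y) by 45 mm high; origin at the centre of its underside. Three upright slots 8 mm (x) by 20 mm (y), 30 mm deep, at y = -45, 0 and +45 mm, hold the key and the two punches, their shoulders on the block's top
- punch0: punch with a round steel handle 14 mm in diameter and a 22 mm head, upright in the stand, top about 93 mm above the bench; origin at its foot; leave alone
- punch1: punch with a round wooden handle up to 20 mm in diameter, upright in the stand, top about 91 mm above the bench; origin at its foot; leave alone
- mat: fixed cork mat 240 mm (x) by 230 mm (y), 4 mm thick; origin at the centre of its underside
- jar: amber glass jar with a dark lid, 58 mm in diameter, 85 mm high, on the mat; origin at the centre of its underside; leave alone
- bangle_a: silver bangle lying flat on the mat, 64 mm (68 mm over its beads) in diameter, 22 mm high; origin at the centre of its underside; leave alone
- dapblock: steel doming block on the mat, a 46 mm cube; origin at the centre of its underside; leave alone
- bangle_b: silver bangle lying flat on the bench in front of the rack, 68 mm (72 mm over its beads) in diameter, 20 mm high; origin at the centre of its underside; leave alone
- hammer: hammer 240 mm long lying on the bench to the left of the rack; leave alone
There are look-alikes about, which are no part of the job. What is shaped like the key but pink or turquoise is not meant.

How it is judged:
By the outcome, as a careful person would: the job done as asked, in the order asked, and still so for the second after the job is handed in, with the robot touching nothing.
It also fails if it takes over 72 s, if anything falls off the work surface, if the arm or the gripper's body presses on something with over 40 N, if the wrist force passes 120 N, or if a joint passes its speed limit or range.

## Working session

There is one attempt and no reset: what is moved stays moved. The work goes in short steps, each a Python script; the robot and the scene stay as the last script left them, time stands still between calls to the robot, and variables do not carry over. Pictures are saved under pics/ and viewed, at most 10 in all, crops included, and the job is handed in when it is done.

```bash
ls; mkdir -p pics
cat > h.py <<'E'
import numpy as np, cv2
from rig import *
def snap(n,f=None):
    im=camera(n)[:,:,::-1].copy()
    if f: cv2.imwrite('pics/'+f,im)
    return im
def proj(n,P):
    c=calibration(n);P=np.atleast_2d(P);q=(np.c_[P,np.ones(len(P))]@np.array(c['view']).T)[:,:3]
    s=q[:,:2]/q[:,2:];s=s*(1+c['k1']*(s**2).sum(1,keepdims=True))
    return s*[c['fx'],c['fy']]+[c['cx'],c['cy']]
def unproj(n,uv,z):
    c=calibration(n);V=np.array(c['view']);uv=np.atleast_2d(uv).astype(float)
    d=(uv-[c['cx'],c['cy']])/[c['fx'],c['fy']];s=d.copy()
    for _ in range(30): s=d/(1+c['k1']*(s**2).sum(1,keepdims=True))
    r=np.c_[s,np.ones(len(s))]@V[:3,:3];o=-V[:3,:3].T@V[:3,3]
    return o+r*((z-o[2])/r[:,2])[:,None]
E
python3 - <<'E'
from h import *
for n in ('scene','top'):
    snap(n,n+'0.png');c=calibration(n);V=np.array(c['view']);print(n,c['fx'],c['k1'],-V[:3,:3].T@V[:3,3])
    for l in ['tin_a','rack','lock_mouth','key','stand','punch0','punch1','mat','jar','bangle_a','dapblock','hammer']:
        for d in boxes_of(n,l): print(l,round(d['p'],2),np.round(d['centre'],3),proj(n,d['centre']).round()[0])
print(current_t(),current_orientation(),grip_point_offset)
E
```

```text
pics
scene 506.33355035959187 -0.10129472242192858 [ 1.10645728 -0.66739031  0.70958513]
tin_a 0.87 [0.665 0.022 0.067] [353. 251.]
tin_a 0.77 [ 0.45  -0.148  0.052] [220. 250.]
tin_a 0.69 [ 0.445 -0.332  0.053] [144. 293.]
rack 0.62 [0.666 0.164 0.032] [389. 234.]
rack 0.6 [ 0.534 -0.237  0.004] [216. 309.]
lock_mouth 0.74 [0.665 0.178 0.087] [395. 211.]
lock_mouth 0.23 [ 0.447 -0.332  0.052] [145. 293.]
key 0.8 [0.326 0.222 0.049] [294. 168.]
key 0.78 [0.535 0.171 0.051] [345. 204.]
key 0.5 [0.434 0.229 0.076] [328. 172.]
stand 0.63 [0.448 0.202 0.036] [325. 191.]
punch0 0.63 [0.45  0.267 0.065] [342. 172.]
punch0 0.61 [ 0.452 -0.332  0.057] [146. 293.]
punch0 0.58 [0.424 0.181 0.065] [312. 181.]
punch0 0.58 [0.664 0.162 0.034] [388. 233.]
punch0 0.26 [ 0.577 -0.329  0.061] [189. 325.]
punch1 0.63 [0.45  0.267 0.065] [342. 172.]
punch1 0.61 [ 0.452 -0.332  0.057] [146. 293.]
punch1 0.58 [0.424 0.181 0.065] [312. 181.]
punch1 0.58 [0.664 0.162 0.034] [388. 233.]
punch1 0.26 [ 0.577 -0.329  0.061] [189. 325.]
mat 0.74 [ 0.534 -0.241  0.002] [214. 310.]
mat 0.46 [0.667 0.174 0.083] [3
[... 659 characters left out ...]
0.039] [218. 150.]
rack 0.53 [0.459 0.001 0.019] [278. 228.]
lock_mouth 0.83 [0.658 0.183 0.085] [206. 144.]
key 0.68 [0.532 0.175 0.08 ] [208. 196.]
key 0.56 [0.433 0.223 0.097] [186. 236.]
stand 0.94 [0.432 0.226 0.045] [188. 236.]
stand 0.7 [ 0.432 -0.314  0.075] [407. 241.]
punch0 0.63 [ 0.573 -0.15   0.026] [338. 185.]
punch1 0.63 [ 0.573 -0.15   0.026] [338. 185.]
mat 0.57 [ 0.494 -0.231  0.005] [368. 217.]
jar 0.56 [ 0.559 -0.314  0.091] [409. 189.]
jar 0.33 [0.66  0.182 0.085] [207. 143.]
bangle_a 0.6 [0.459 0.002 0.018] [278. 228.]
dapblock 0.69 [ 0.502 -0.234  0.053] [373. 213.]
hammer 0.62 [0.632 0.373 0.021] [135. 157.]
1.3 [-1.79999231e+02 -5.16925674e-04  1.63340629e+02] 0.0187
```

Run:
```python
import cv2
a=cv2.imread('pics/top0.png');cv2.imwrite('pics/t1.png',cv2.resize(a[90:300,110:450],None,fx=2.35,fy=2.35,interpolation=3)[:600])
b=cv2.imread('pics/scene0.png');cv2.imwrite('pics/s1.png',cv2.resize(b[120:360,110:470],None,fx=2.2,fy=2.2,interpolation=3))
```

```text
(no output)
```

View pics/t1.png

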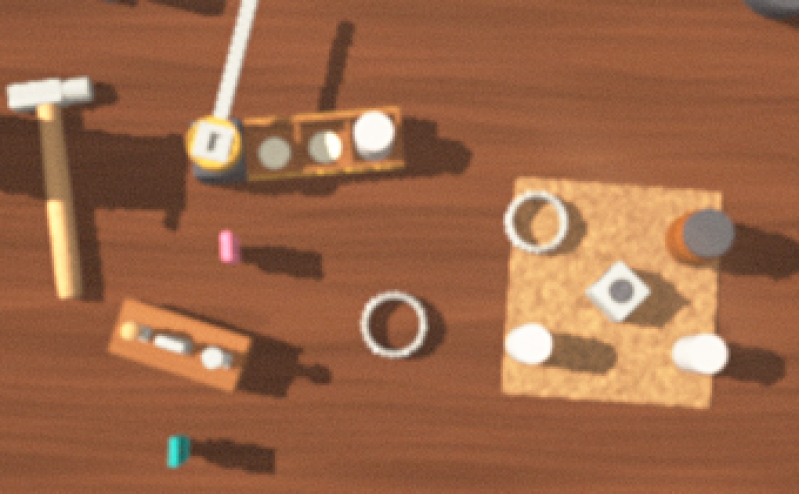

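View pics/s1.png

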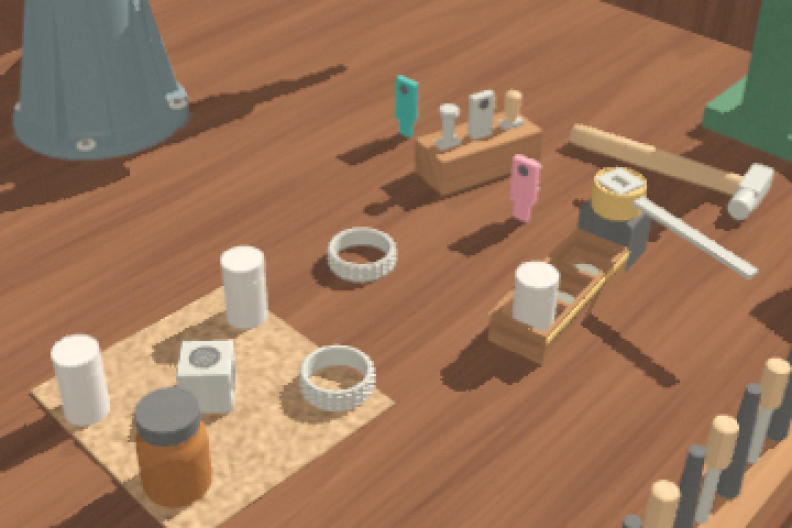

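The top picture shows:
- **Rack:** lock at (206,144), tin_c in the far cell at (269,147), and the two empty cells at (227,155) and (248,152).
- **Tins:** on the mat at (335,236) and (408,240).
- **Key candidates:** pink at (208,195), turquoise at (186,282), and the steel one in the middle slot of the stand at (183,236). Only the steel one fits the description, being steel and standing in the stand. I'll confirm it in an enlarged crop.

Run:
```python
from h import *
t=np.mean([snap('top').astype(float) for _ in range(5)],0).astype(np.uint8);s=np.mean([snap('scene').astype(float) for _ in range(5)],0).astype(np.uint8)
np.save('t.npy',t);np.save('s.npy',s)
e=lambda a,x,y,w,h:cv2.resize(a[y:y+h,x:x+w],None,fx=7,fy=7,interpolation=cv2.INTER_CUBIC)
m=np.zeros((588,798,3),np.uint8)
m[:294,:735]=e(t,185,130,105,42);m[294:,:504]=e(t,150,214,72,42);m[294:,504:]=e(s,307,152,42,42)
cv2.imwrite('pics/m1.png',m)
# tins: bright low-saturation blobs
hsv=cv2.cvtColor(t,cv2.COLOR_BGR2HSV)
g=((hsv[...,1]<50)&(hsv[...,2]>170)).astype(np.uint8)
n,l,st,c=cv2.connectedComponentsWithStats(g)
for i in range(1,n):
    if st[i,4]>60:print(st[i],c[i].round(1))
```

```text
[  87   43   77   38 1540] [127.7  60. ]
[201  83  20  57 357] [210.5 111.2]
[  8  98   7  51 208] [ 10.5 123.7]
[114 123  34  13 312] [129.9 128.8]
[261 138  17  18 239] [268.4 146.3]
[192 142  17  17 193] [200.3 150.1]
[242 147  13  11 113] [248.3 152.1]
[221 149  12  12 105] [226.4 154.7]
[325 172  27  25 193] [337.6 183.8]
[360 202  26  25 317] [372.6 214. ]
[264 215  28  27 192] [277.5 228. ]
[326 228  19  17 252] [335.  235.9]
[396 232  24  17 307] [407.9 240.1]
[196 238  11   9  67] [200.3 241.9]
[231 386  21  34 314] [238.2 403. ]
```

View pics/m1.png

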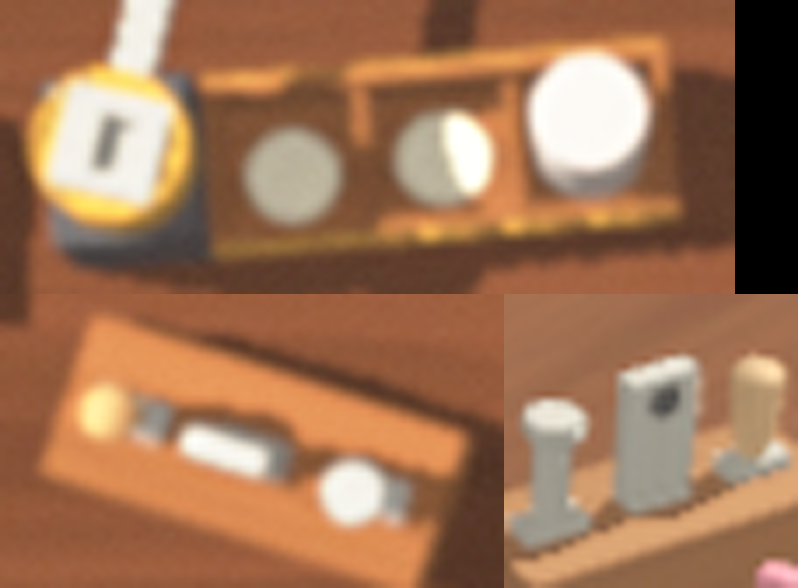

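The crops confirm it: the steel key with the dark eye is in the middle slot of the stand, between a steel punch and a wooden punch. The lock slot is at crop (110,142), with the discs at (294,176) and (443,158).

Run:
```python
from h import *
o=lambda p,x,y:(np.array(p,float)+.5)/7-.5+[x,y]
R=lambda p,z:unproj('top',o(p,185,130),z).round(4)
S=lambda p,z:unproj('top',o(np.array(p)-[0,294],150,214),z).round(4)
print('discs',R([[294,176],[443,158]],.0056).tolist())
print('tin_c',R([589,106],.075).tolist())
print('rack R corners',R([[667,37],[682,214]],.035).tolist())
print('rack front/back edge',R([[345,73],[213,252]],.035).tolist())
print('slot',R([110,142],.092).tolist(),'slotends',R([[118,115],[101,168]],.092).tolist())
print('stand',S([[97,312],[40,470],[470,434]],.045).tolist())
print('key top',S([[226,448]],.099).tolist(),'ends',S([[180,438],[270,462]],.099).tolist())
print('punch tops',S([104,410],.091).tolist(),S([351,492],.093).tolist())
t=np.load('t.npy');g=cv2.cvtColor(t,cv2.COLOR_BGR2GRAY)
print('tins',unproj('top',[[334.5,235.5],[408.5,240.5]],.074).round(4).tolist())
e=lambda x,y:cv2.resize(t[y:y+40,x:x+40],None,fx=7,fy=7,interpolation=cv2.INTER_CUBIC)
u=np.load('s.npy')
f=lambda x,y,w:cv2.resize(u[y:y+40,x:x+w],None,fx=7,fy=7,interpolation=cv2.INTER_CUBIC)
cv2.imwrite('pics/m2.png',np.vstack([np.hstack([e(315,216),e(388,220)]),np.hstack([f(372,192,40),f(303,152,40)])]))
```

```text
discs [[0.6467, 0.1398, 0.0056], [0.6548, 0.0846, 0.0056]]
tin_c [[0.6622, 0.0298, 0.075]]
rack R corners [[0.6961, 0.0025, 0.035], [0.6311, -0.0044, 0.035]]
rack front/back edge [[0.68, 0.1195, 0.035], [0.6132, 0.1655, 0.035]]
slot [[0.6424, 0.1959, 0.092]] slotends [[0.652, 0.1934, 0.092], [0.6332, 0.1987, 0.092]]
stand [[0.4811, 0.2898, 0.045], [0.4241, 0.3081, 0.045], [0.4406, 0.1548, 0.045]]
key top [[0.4331, 0.2322, 0.099]] ends [[0.4361, 0.248, 0.099], [0.4286, 0.2169, 0.099]]
punch tops [[0.4452, 0.2762, 0.091]] [[0.4191, 0.1897, 0.093]]
tins [[0.4421, -0.1362, 0.074], [0.4339, -0.3182, 0.074]]
```

View pics/m2.png

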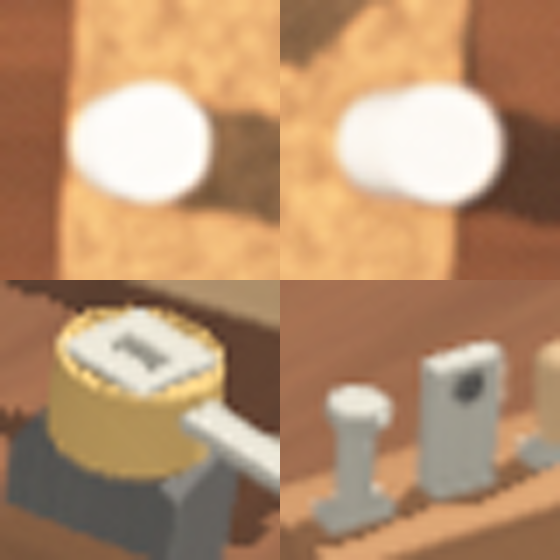

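Tin circle centres in the top picture are (336.1,235.7) and (410.9,240.1). I'll cross-check the slot and key in the scene camera, then fetch the first tin.

```bash
cat >> h.py <<'E'
import json
YR=7.0; c,s_=np.cos(np.radians(YR)),np.sin(np.radians(YR))
A=np.array([.0,.0]) 
def fit():
    yr=np.array([.112,.055,0,-.055]);P=np.array([[.6424,.1959],[.6467,.1398],[.6548,.0846],[.6622,.0298]])
    return P.mean(0)-np.array([-s_,c])*yr.mean()
RC=fit()
rk=lambda x,y:RC+np.array([c*x-s_*y,s_*x+c*y])
def pick_tin(p,cell,yaw):
    O=[180,0,yaw]
    reach([*p,.14],O); movel([*p,.038],O,feed=.2)
    set_gripper(.03,40); print('gap',current_finger_gap())
    movel([*p,.17],O,feed=.35)
    q=rk(0,cell); reach([*q,.17],O)
    movel([*q,.06],O,feed=.25); g=movel([*q,.037],O,feed=.05,guard=6)
    print('down',g,current_position(),current_wrist_force(),current_t())
    set_gripper(.06); movel([*q,.15],O,feed=.35)
E
python3 - <<'E'
from h import *
print('scene slot',unproj('scene',[391.57,201.43],.092).round(4),'key top',unproj('scene',[328.6,162.3],.099).round(4))
t=np.load('t.npy');hsv=cv2.cvtColor(t,cv2.COLOR_BGR2HSV);m=(hsv[...,1]<50)&(hsv[...,2]>170);m[:85]=0;m[132:]=0;m[:,:200]=0;m[:,225:]=0
ys,xs=np.nonzero(m);P=unproj('top',np.c_[xs,ys],.084)[:,:2];d=np.linalg.svd(P-P.mean(0))[2][0];d*=np.sign(d[0])
print('bar',P.mean(0),np.degrees(np.arctan2(d[1],d[0])),(P@d).max()-(np.array([.6424,.1959])@d))
T=unproj('top',[[336.1,235.7],[410.9,240.1]],.074)[:,:2];print(T,RC,rk(0,.112),rk(0,.055))
for p in (T[0],T[1],rk(0,.055),[.4325,.2322],rk(0,.112)):
    print([np.round(inverse_kinematics([*p,.2],[180,0,y]),0)[5] if inverse_kinematics([*p,.2],[180,0,y]) is not None else None for y in (97,-83)])
pick_tin(T[0],.055,97)
snap('top','t2.png')
E
```

```text
scene slot [[0.641  0.1995 0.092 ]] key top [[0.4305 0.2352 0.099 ]]
bar [0.74845141 0.17354297] -12.129468197221374 0.1700566910493494
[[ 0.44170562 -0.14014495]
 [ 0.43499248 -0.3241287 ]] [0.65493734 0.08473371] [0.64128798 0.19589888] [0.64823453 0.13932375]
[np.float64(-39.0), np.float64(141.0)]
[np.float64(-56.0), np.float64(124.0)]
[np.float64(-5.0), np.float64(175.0)]
[np.float64(7.0), np.float64(-173.0)]
[np.float64(-0.0), None]
gap 0.039270569544337164
down True [0.64877384 0.13935895 0.03963473] [0.53975911 0.85038215 2.87856352] 8.4667
```

Run:
```python
from h import *
set_gripper(.085)
T=unproj('top',[[336.1,235.7],[410.9,240.1]],.074)[:,:2]
pick_tin(T[1],0,97)
reach([.4325,.2322,.17],[180,0,-17-90+180])
t=snap('top');s=snap('scene')
cv2.imwrite('pics/m3.png',np.vstack([cv2.resize(t[120:185,180:300],None,fx=4,fy=4,interpolation=2),cv2.resize(s[185:270,300:420],None,fx=4,fy=4,interpolation=2)][:2])[:600])
print(current_t(),current_joint_positions())
```

```text
gap 0.03883958802153303
down True [0.65589986 0.08474312 0.03960315] [1.82757302 0.67712951 2.26644334] 15.95
17.8917 [ 1.42555902e+01  3.45744933e+00  1.07287253e+02 -1.07686646e-02
  6.92705200e+01  3.13061760e+01]
```

View pics/m3.png

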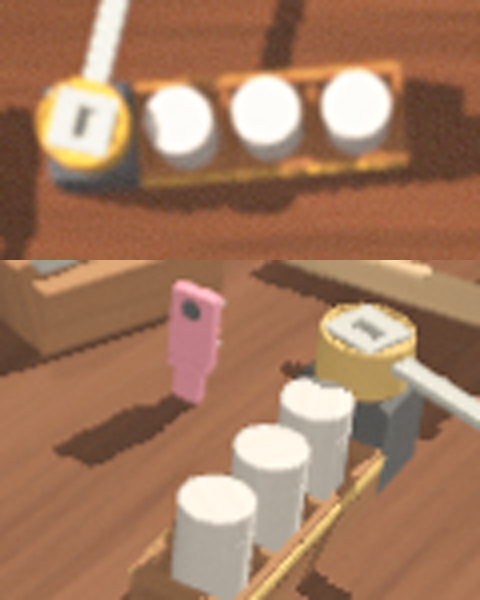

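All three tins stand in their cells. The slot and bar haven't moved: slot at (200,150) in the top picture. Next is the key.

Run:
```python
from h import *
K=[.4315,.2337];O=[180,0,73]
set_gripper(.045)
movel([*K,.12],O,feed=.3);movel([*K,.056],O,feed=.12,guard=8)
print(current_position(),current_wrist_force())
set_gripper(.0,30);print(current_finger_gap(),current_wrist_force())
set_gripper(.0,80)
movel([*K,.17],O,feed=.2)
L=np.array([.6417,.1977])
reach([*L,.17],[180,0,168]);movel([*L,.137],[180,0,168],feed=.2)
dwell(.3)
print(current_finger_gap(),current_position(),current_wrist_force(),current_torque(),current_t(),current_joint_positions()[5])
t=np.mean([snap('top').astype(float) for _ in range(4)],0);s=np.mean([snap('scene').astype(float) for _ in range(4)],0)
f=lambda a,x,y:cv2.resize(a[y:y+80,x:x+56],None,fx=7,fy=7,interpolation=cv2.INTER_CUBIC)
cv2.imwrite('pics/m4.png',np.hstack([f(s,365,150),f(t,178,105)]))
```

```text
[0.43244646 0.23396225 0.05708596] [ 0.58538334 -0.2305022   0.34563563]
0.009827895954019636 [-1.41685865  0.04185628  5.91085642]
0.009082900466092947 [0.64236035 0.19784166 0.13832994] [-0.1500425  -0.37660811 -1.14168172] [ 0.02120999 -0.04140302  0.02380118] 22.7167 -70.97663069701682[ WARN:0@7.754] global loadsave.cpp:1063 imwrite_ Unsupported depth image for selected encoder is fallbacked to CV_8U.
```

View pics/m4.png

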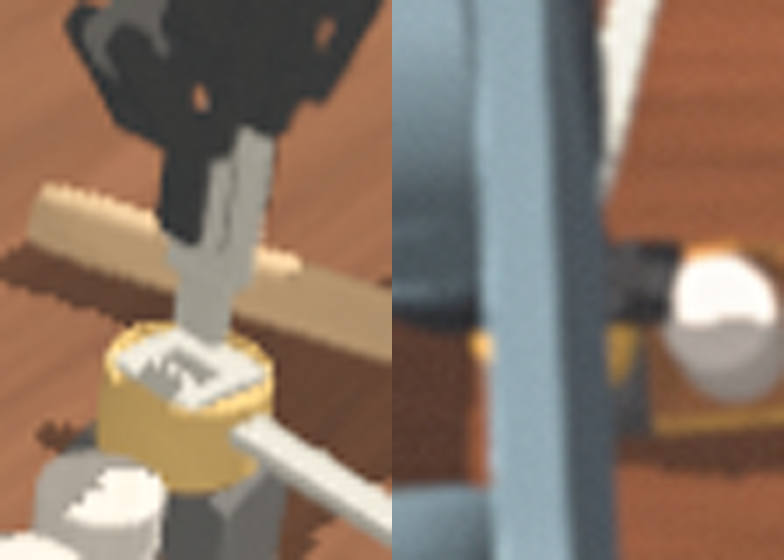

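The scene view shows the blade's foot at about crop (203,340), just above the slot at (187,360). I'll compare it with the projected model.

Run:
```python
from h import *
m=cv2.imread('pics/m4.png')[:, :392]
p=np.array(current_position());f=p[2]-.0361
a=np.radians(-12);Y=np.array([np.cos(a),np.sin(a)]);X=np.array([-Y[1],Y[0]])
def cp(P): return ((proj('scene',P)-[365,150]+.5)*7-.5).round(0).tolist()
for nm,w,h,z in (('foot',.003,.009,0),('bladetop',.003,.009,.024),('shb',.007,.013,.024),('sht',.007,.013,.030)):
    print(nm,cp([[*(p[:2]+i*w*X+j*h*Y),f+z] for i,j in ((-1,-1),(-1,1),(1,1),(1,-1))]))
print('pt 1mm along Y,X,z px*7',[ (np.array(cp([[*(p[:2]+.01*v[:2]),f+.01*v[2]]]))-cp([[*p[:2],f]])).tolist() for v in ([*Y,0],[*X,0],[0,0,1])])
print('slot at nominal',cp([[.6424,.1959,.092],[.641,.1995,.092]]))
b=m[290:420,130:260];b=cv2.resize(b,None,fx=4.5,fy=4.5,interpolation=2);cv2.imwrite('pics/m5.png',b)
```

```text
foot [[165.0, 333.0], [205.0, 358.0], [218.0, 352.0], [178.0, 328.0]]
bladetop [[173.0, 270.0], [214.0, 294.0], [228.0, 289.0], [187.0, 264.0]]
shb [[156.0, 268.0], [214.0, 304.0], [246.0, 290.0], [187.0, 255.0]]
sht [[158.0, 252.0], [217.0, 287.0], [248.0, 274.0], [189.0, 239.0]]Traceback (most recent call last):
  File "<stdin>", line 8, in <module>
TypeError: can't multiply sequence by non-int of type 'float'
```

Run:
```python
from h import *
m=cv2.imread('pics/m4.png')[:, :392]
p=np.array(current_position());f=p[2]-.0361
a=np.radians(-12);Y=np.array([np.cos(a),np.sin(a),0]);X=np.array([-Y[1],Y[0],0])
def cp(P): return (proj('scene',P)-[365,150]+.5)*7-.5
q=np.r_[p[:2],f]
print([((cp(q+.001*v)-cp(q)).round(1)).tolist() for v in (Y,X,np.array([0,0,1]))])
print('slot',cp([[.6424,.1959,.092],[.641,.1995,.092]]).tolist())
b=m[225:405,130:260];b=cv2.resize(b,None,fx=3.3,fy=3.3,interpolation=2)
for w,h,z in ((.003,.009,0),(.007,.013,.024)):
    P=cp([q+i*w*X+j*h*Y+[0,0,z] for i,j in ((-1,-1),(-1,1),(1,1),(1,-1))])
    cv2.polylines(b,[np.int32((P-[130,225])*3.3)],True,(0,0,255),1)
cv2.imwrite('pics/m5.png',b)
```

```text
[[[2.2, 1.4]], [[2.2, -1.0]], [[0.4, -2.6]]]
slot [[186.71953903553242, 369.12344958740937], [189.08882733575626, 363.05429777609714]]
```

View pics/m5.png

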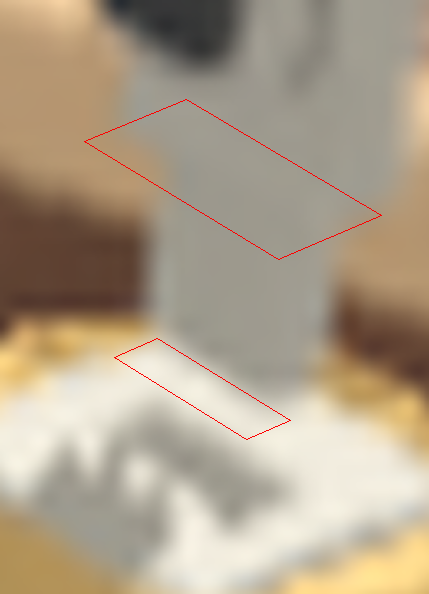

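Run:
```python
from h import *
O=[180,0,168]
g=movel([.6417,.1977,.115],O,feed=.03,guard=5)
print(g,current_position(),current_wrist_force(),current_torque(),current_finger_gap(),current_t())
```

```text
True [0.64073802 0.19705966 0.12295137] [ 0.32021492  0.30284875 -1.40807188] [ 0.01821852 -0.02052123  0.01955515] 0.008989295833309624 23.6083
```

Run:
```python
from h import *
O=[180,0,168]
dwell(.2);p=current_position();print(p,current_wrist_force(),current_torque())
g=movel([p[0],p[1],.115],O,feed=.02,guard=8)
dwell(.1);print(g,current_position(),current_wrist_force(),current_torque(),current_finger_gap(),current_t())
s=snap('scene');cv2.imwrite('pics/m6.png',cv2.resize(s[160:230,365:435],None,fx=8,fy=8,interpolation=2))
```

```text
[0.6409869  0.19716824 0.12363983] [-0.41936418 -0.31455555 -0.54562981] [-0.1745776   0.08266344 -0.03615748]
False [0.64084725 0.19714774 0.11489102] [-1.27964749 -1.43983191 -1.32254672] [-0.24505168  0.10257721  0.04746694] 0.009071675600156396 24.5083
```

View pics/m6.png

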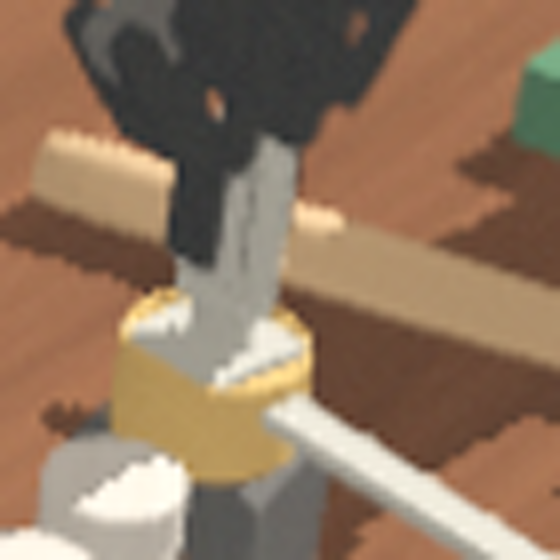

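The blade has entered the slot: the shoulder is now close above the lock's top at crop (235,350). I'll push it home.

Run:
```python
from h import *
O=[180,0,168]
p=current_position()
g=movel([p[0],p[1],.095],O,feed=.02,guard=20)
print(g,current_position(),current_wrist_force(),current_torque(),current_finger_gap(),current_t())
dwell(.2);print(current_position(),current_orientation(),current_wrist_force(),current_torque())
```

```text
True [0.64110998 0.19705827 0.10396686] [-2.50679062 -0.54129952  4.76431081] [-0.01400814  0.29076828 -0.02417989] 0.00914995148402301 25.2083
[0.6411038  0.19706146 0.10401061] [-1.79996231e+02  1.80775717e-02  1.68001239e+02] [-1.16067304  0.52994502  5.44537959] [-0.1080693   0.27809402  0.02854663]
```

Run:
```python
from h import *
p=np.array(current_position());xy=p[:2].copy()
for yaw in np.r_[np.arange(160,103,-7),np.arange(101,84,-2)]:
    movel([*xy,.1035],[180,0,yaw],feed=.15)
    F=np.array(current_wrist_force());T=current_torque()[2]
    print(yaw,F.round(1),round(T,3),xy.round(4),current_position()[:2],round(current_t(),1))
    if abs(T)>.6 or np.linalg.norm(F)>40: break
    xy=xy+np.clip(F[:2]*1e-4,-.0005,.0005)
```

```text
160 [-3.7 -3.3  6.4] -0.03 [0.6411 0.1971] [0.64088264 0.19677267] 25.7
153 [-2.7 -2.1  5.5] -0.023 [0.6407 0.1967] [0.64084316 0.19674838] 26.0
146 [-1.  -0.   4.2] 0.013 [0.6405 0.1965] [0.64088685 0.19690697] 26.2
139 [-0.1  0.1  4.2] 0.025 [0.6404 0.1965] [0.64094188 0.19701651] 26.5
132 [2.1 2.9 4.2] 0.004 [0.6403 0.1965] [0.64106733 0.19711818] 26.8
125 [1.3 4.1 5.3] -0.017 [0.6406 0.1968] [0.64125363 0.19726819] 27.1
118 [4.  4.4 4.8] 0.025 [0.6407 0.1972] [0.6413969  0.19743799] 27.4
111 [3.4 2.7 5.6] 0.015 [0.6411 0.1977] [0.64165868 0.19760272] 27.6
104 [2.9 1.3 6.3] -0.018 [0.6414 0.198 ] [0.64198079 0.19773122] 27.9
101 [2.3 1.6 6. ] -0.038 [0.6417 0.1981] [0.64210442 0.19780047] 28.1
99 [2.2 1.7 6.9] -0.011 [0.642  0.1982] [0.64219518 0.19782474] 28.4
97 [1.3 0.5 6.6] 0.034 [0.6422 0.1984] [0.64230187 0.19785211] 28.6
95 [1.6 0.4 7.5] 0.036 [0.6423 0.1985] [0.64239707 0.1978789 ] 28.9
93 [0.5 0.2 7.5] 0.011 [0.6425 0.1985] [0.6425018  0.19785566] 29.1
91 [1.  0.5 7.6] -0.014 [0.6425 0.1985] [0.64258825 0.19788288] 29.4
89 [0.5 0.1 6.8] 0.01 [0.6426 0.1986] [0.64265566 0.19788996] 29.6
87 [1.7 0.1 7.9] 0.208 [0.6427 0.1986] [0.64274117 0.19789191] 29.9
85 [0.9 0.9 7. ] 0.408 [0.6428 0.1986] [0.64280381 0.19783661] 30.1
```

Run:
```python
from h import *
for y in (83,81):
    movel([.6428,.1986,.1035],[180,0,y],feed=.1);dwell(.15);print(y,current_torque(),current_wrist_force(),current_finger_gap())
s=snap('scene');t=snap('top')
cv2.imwrite('pics/m7.png',np.hstack([cv2.resize(s[165:275,320:430],None,fx=3.6,fy=3.6,interpolation=2),cv2.resize(t[100:210,180:290],None,fx=3.6,fy=3.6,interpolation=2)]))
```

```text
83 [ 0.03670481 -0.15947072  0.85072434] [0.80121098 0.87110847 8.33023238] 0.009100458355458512
81 [-0.01247732 -0.20842547  1.21764755] [0.46779595 0.79393089 7.11753155] 0.008921908095343014
```

View pics/m7.png

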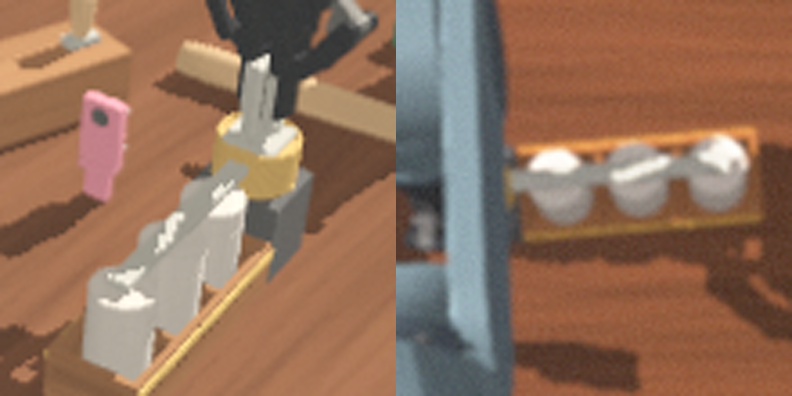

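The bar now lies across all three tins, running from the lock at crop (235,170) to beyond the far tin at (110,280). The torque rise shows it's against the stop. Next I'll relax the torque, release and back off.

Run:
```python
from h import *
movel([.6428,.1986,.1035],[180,0,86.5],feed=.1);print(current_torque()[2])
O=[180,0,86.5]
set_gripper(.06);p=current_position()
movel([p[0],p[1],.22],O,feed=.2)
reach([.45,.05,.3],O);dwell(.3)
s=snap('scene');t=snap('top')
cv2.imwrite('pics/m8.png',np.hstack([cv2.resize(s[165:275,320:430],None,fx=3.6,fy=3.6,interpolation=2),cv2.resize(t[100:210,180:290],None,fx=3.6,fy=3.6,interpolation=2)]))
print(current_t())
```

```text
0.3000014082878699
33.9667
```

View pics/m8.png

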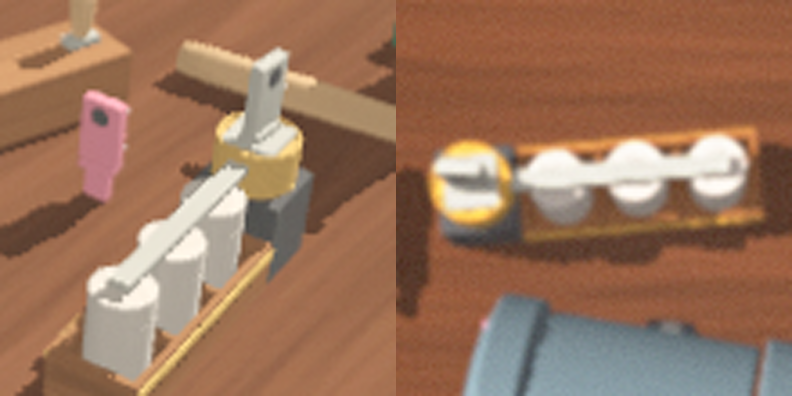

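The key is home and upright in the lock, the bar lies over all three tins, and the robot is clear of everything.

```bash
python3 -c "
from rig import *
print(job_done())"
```

```text
the job is handed in; nothing more can be done
None
```

The job is handed in at about 34 s: both tins stand in their cells, the key is fully home and left in the lock, and it was turned to its stop, with the bar across all three tins.

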